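# Run the ring gauge home on the thick terminal stud

## Task

Two repaired terminal studs stand on the bench, each with a steel ring gauge already started on its thread. Check the thread of the thicker stud: screw its ring gauge on clockwise, seen from above, until it seats on the shoulder and will turn no further, then let go of it. Leave the ring gauge on the thinner stud as it is.

Things in the scene. Friction and masses are not known exactly. Their poses are not given: they have to be found in the camera images.
- gauge_thick_center (a point): Centre (on its vertical axis, half-way up) of the larger ring gauge: knurled steel ring, 50 mm outside diameter, 18 mm high, dark line across its top, round a 24 mm thick brass stud. The centre is 61 to 64 mm above the bench at the start, 59 mm when seated. Grip across any diameter from above; the space round the ring is free down to 25 mm above the bench.
- shoulder_thick (a point): Centre of the shoulder on which the larger ring seats: top of a 32 mm thick steel column, 50 mm above the bench. The stud rises from it to 84 mm above the bench. The black foot below, 84 x 64 mm, 10 mm thick with a round collar to 20 mm, is fixed to the bench. The places of the two stands vary and may be exchanged.
- gauge_thick (a joint): Angle of the larger ring on its coarse thread, rad, growing clockwise seen from above. Starts between 0.02 and 0.7, meets the shoulder (hard stop) at 1.4: one grasp is enough. Sinks 3.2 mm per rad, needs about 0.1 N m to turn, stays where it is left. Against the stop the gripper slips round the ring without harm.
- gauge_thin_mark (a point): Outer end of the dark line on the top of the smaller ring gauge (knurled steel ring, 34 mm outside diameter, 18 mm high, on a 12 mm thick brass stud, its stand and heights like the other's). Its axis is 17 mm from this point. This ring is to be left alone.

How it is judged:
At the end, for the whole second after the job is handed in: The larger ring gauge has been screwed clockwise to within 0.18 rad (10 degrees) of its stop on the shoulder, that is its joint reads more than 1.22 rad, and it is at rest (value of joint gauge_thick above 1.22 rad and velocity of joint gauge_thick between -0.05 and 0.05 rad/s); the robot touches nothing.
It fails at once if the ring gauge on the thinner stud is turned: its line's outer end moves more than 5 mm (distance of gauge_thin_mark from where it was at the start of the episode above 0.005 m).
It also fails if it takes over 29 s, if anything falls off the work surface, if the arm or the gripper's body presses on something with over 40 N, if the wrist force passes 120 N, or if a joint passes its speed limit or range.

## Robot

A 6-joint arm with a two-finger parallel gripper is mounted at the origin on a cart in front of the work surface, level with it; the furniture and walls round the work are solid. World frame = base frame: x ahead of the robot, y to its left, z up, the work surface at z = 0. Lengths are in m, angles in rad, forces in N, time in s.
With the tool pointing down it reaches from about 0.3 to 0.775 m from the base axis. Payload 14.6 kg.
Tool frame: the origin (TCP) lies midway between the tips of the shut fingers; the grasp point (between the pads) lies 19 mm behind it (ctrl.pinch_z is the distance from the TCP to the grasp point, in m); z points along the fingers, y is the line along which they close (so a half turn about z gives the same grasp; the last joint's range is limited). The gripper opens to 94 mm and grips with 3 to 60 N. Pads are 16 mm wide; open, the fingers measure 119 mm over their backs; the gripper's body (75 mm by 177 mm) begins 78 mm behind the grasp point.
Start: joints at [-1.268, 0.3, 1.521, -0, 1.321, -0.067], TCP at [0.199, -0.513, 0.205] pointing down, gripper open.
Joint ranges: [-3.03, 3.03], [-0.79, 2.21], [0.23, 2.52], [-1.04, 4.18], [0, 3.07], [-2.55, 2.55]. Speed limits (rad/s): [2.22, 2.22, 2.57, 3.14, 3.14, 3.14].

## Interface

Orientations are given as [roll, pitch, yaw] about the fixed x, y, z axes, in that order (R = Rz(yaw) Ry(pitch) Rx(roll)).
In Python, from station import ctrl gives the robot as it stands.
- The arm moves only by the tool jog_arm, never from a script. Its argument "motion" is a list of rows, each a list of 7 numbers: the shift along the tool's x, y, z in m, then the turn, a rotation vector about the tool's x, y, z in rad, then the opening, from -1 (shut) to 1 (fully open). In form: [[tx, ty, tz, rx, ry, rz, gripper], ...]. A call has 1 to 5 rows; each row shifts and turns the commanded pose from where the row before left it, along the tool's axes as they then stand; what a row does not reach is not made up. A row lasts 1/10 s, in which the tool goes at most 50 mm and 8.59 degrees, less where a joint would pass 70% of its speed; a pose out of reach is approached as far as the arm can. A call is refused whole if a number of a shift passes 0.05 or a number of a turn 0.15, either way. A call with a gripper value outside its range is refused whole. The fingers move at their own pace and stop on an object; "squeeze" is the grip in N (left out, the last holds). Time passes only in rows, so rows that do not move let the fingers close. It gives the time, the measured TCP pose, the force, the opening and the grip force at its end, in the units of the state.
- ctrl.get_obs(): the state, without advancing time (a new reading comes with each control period).
- ctrl.camera(name): name is "scene" or "top" or "wrist"; returns the picture (384x512x3 uint8, red, green, blue); there is no depth.
- ctrl.camera_model(name): a dict with "intrinsics" (3x3 intrinsics, pixels), "rvec" (rotation vector, rad) and "tvec" (3), from world to camera coordinates, as OpenCV has them. Camera axes: x right, y down, z forward; pixel columns grow to the right and rows downward; lengths in m; the calibration is good to about 2 mm. A picture is of the moment at which its call begins: read the wrist's pose just before it. camera_model takes no time and is no camera call; for the wrist camera it gives the pose at the moment of the call.
- ctrl.hand_in(): hands the job in; it is judged then, once.
The state is a dict: "time_s": time; "qpos": joint angles; "joint_vel": joint speeds; "tau": joint torques, N m; "ee_pos": TCP position; "eef_rot": TCP orientation; "force": force on the tool from outside, world axes, zero at the start; "moment": the same for the moment, N m; "grip_width": finger opening in m; "grip_force": force on a finger pad.
Only numpy, scipy, OpenCV 4.12 (cv2) and the standard library are available. Lean on these libraries where they do the work, as an engineer would, in place of code of your own. Each camera call takes 0.05 s, during which the arm holds its last target. There are 200 camera calls.

## Working session

There is one attempt and no reset: what is moved stays moved. The work goes in short steps, Python scripts to look and compute and a tool call to move; the robot and the scene stay as the last step left them, time stands still between calls to the robot, and variables do not carry over. Pictures are saved under pics/ and viewed, at most 10 in all, crops included, and the job is handed in when it is done.

Besides the shell and the picture viewer there is one more tool, called after ">>>" by a JSON object that holds its "fn" and its "kwargs", one argument or row to a line. jog_arm: Moves the arm, as the interface text tells. Its arguments: {"type":"object","properties":{"motion":{"type":"array"},"squeeze":{"type":"number"}},"required":["motion"]}

```bash
mkdir -p pics; ls
python3 - <<'E'
from station import ctrl
import cv2,numpy as np
a=ctrl.camera("scene");b=ctrl.camera("top")
cv2.imwrite("pics/s.png",a[:,:,::-1]);cv2.imwrite("pics/t.png",b[:,:,::-1])
print(ctrl.get_obs(),ctrl.pinch_z)
for n in("scene","top"):print(ctrl.camera_model(n))
E
```

```text
pics
{'time_s': 0.1, 'qpos': array([-1.26757759e+00,  3.00400929e-01,  1.52150535e+00,  2.62404349e-05,
        1.32068766e+00, -6.66191196e-02]), 'joint_vel': array([ 0.00128866,  0.00045369, -0.00117044, -0.0014927 ,  0.00081956,
       -0.00019818]), 'tau': array([ 1.34171146e-04, -5.32644832e+01, -3.53286231e+01,  7.09198276e-02,
        2.34908215e-02, -4.30771058e-05]), 'ee_pos': array([ 0.19873148, -0.5125981 ,  0.20495685]), 'eef_rot': array([-3.14059528e+00, -9.20163170e-05,  3.69831306e-01]), 'force': array([ 0.33175682, -0.40832553,  0.15591534]), 'moment': array([0.01143986, 0.01463766, 0.02151246]), 'grip_force': 0.0, 'grip_width': 0.09388251219777134} 0.0188
{'intrinsics': array([[435.71419238,   0.        , 259.06010865],
       [  0.        , 435.71419238, 195.19075838],
       [  0.        ,   0.        ,   1.        ]]), 'rvec': array([ 0.97747563, -2.22936443,  1.24954668]), 'tvec': array([0.6117587 , 0.20110388, 0.69916418])}
{'intrinsics': array([[367.69510492,   0.        , 257.71422378],
       [  0.        , 367.69510492, 193.37811578],
       [  0.        ,   0.        ,   1.        ]]), 'rvec': array([ 2.12695545, -2.16247981,  0.1917179 ]), 'tvec': array([0.28562163, 0.56654094, 0.86921992])}
```

View pics/t.png

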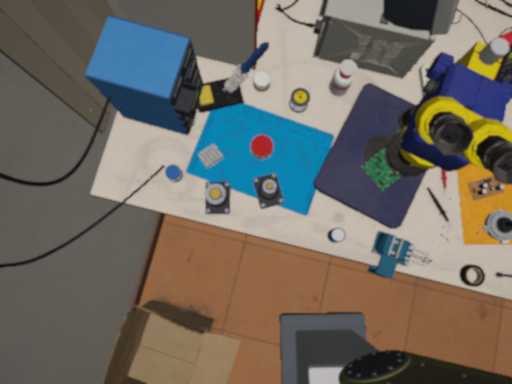

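View pics/s.png

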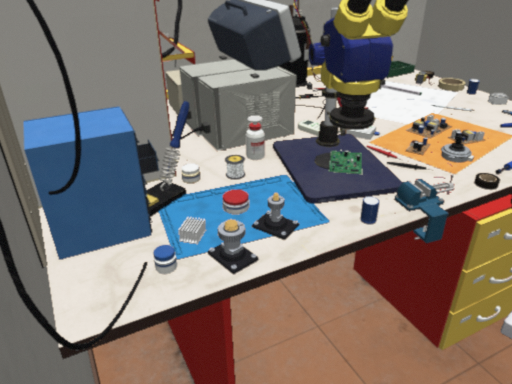

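Top view: two stands at about (216,195) and (267,188). In the scene view they are at (232,235), which looks thicker, and (276,210). Next I'll zoom in and cast rays.

```bash
cat > h.py <<'E'
from station import ctrl
import cv2,numpy as np
def ray(m,uv,z):
    R=cv2.Rodrigues(m["rvec"])[0];C=-R.T@np.ravel(m["tvec"])
    d=R.T@np.linalg.inv(m["intrinsics"])@np.array([*uv,1.]);return C+d*(z-C[2])/d[2]
def proj(m,p):
    return cv2.projectPoints(np.array([p],float),m["rvec"],m["tvec"],m["intrinsics"],None)[0].ravel()
E
python3 - <<'E'
from h import *
t=cv2.imread("pics/t.png")[165:225,190:300];s=cv2.imread("pics/s.png")[185:275,200:305]
f=lambda i:cv2.resize(i,(770,int(i.shape[0]*770/i.shape[1])//1),interpolation=2)
A=cv2.resize(t,(400,218),interpolation=2);B=cv2.resize(s,(400,343),interpolation=2)
cv2.imwrite("pics/c.png",np.vstack([A,B]))
m=ctrl.camera_model("top");n=ctrl.camera_model("scene")
for uv in((216,193),(267,187)):
  p=ray(m,uv,.075);print(p,np.hypot(*p[:2]),proj(n,p))
E
```

```text
[0.56854049 0.37656792 0.075     ] 0.6819396485496638 [231.87285082 225.21528245]
[0.5812905  0.25416773 0.075     ] 0.6344287791240787 [274.63614633 198.74799551]
```

View pics/c.png

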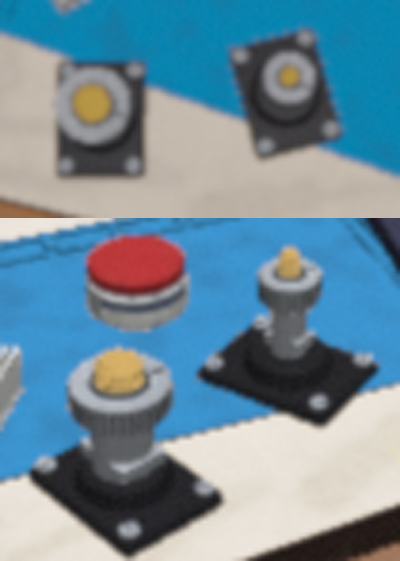

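Run:
```python
from h import *
m=ctrl.camera_model("top");n=ctrl.camera_model("scene")
for nm,uv,z in(("thick",(215.3,193.3),.084),("thickring",(215.5,193.7),.072),("thin",(269.5,186),.084),("objective",(400,155),.15),("scope",(430,125),.3),("boxlow",(190,132),.0),("boxtop",(190,40),.25),("vice",(385,255),.05)):
  p=ray(m,uv,z);print(nm,p.round(3),np.hypot(*p[:2]).round(3),proj(n,p).round())
p=np.array([.199,-.513,.205]);q=ray(m,(215.3,193.3),.08);q[2]=.2
# chord rows: aim short of the stud first
N=22;d=(q-p)/N;yaw=.37
for i in range(N):
  print([round(float(d[0]*np.cos(yaw)+d[1]*np.sin(yaw)),3),round(float(d[0]*np.sin(yaw)-d[1]*np.cos(yaw)),3),0,0,0,-.075,1],end=',\n' if i%5==4 else ',');yaw+=.075
```

```text
thick [0.566 0.377 0.084] 0.681 [232. 222.]
thickring [0.567 0.378 0.072] 0.682 [232. 227.]
thin [0.582 0.249 0.084] 0.633 [276. 194.]
objective [ 0.636 -0.042  0.15 ] 0.638 [348. 119.]
scope [ 0.652 -0.039  0.3  ] 0.654 [347.  55.]
boxlow [0.747 0.453 0.   ] 0.874 [151. 233.]
boxtop [0.858 0.413 0.25 ] 0.952 [123. 100.]
vice [ 0.415 -0.028  0.05 ] 0.416 [420. 191.]
[0.03, -0.032, 0, 0, 0, -0.075, 1],[0.033, -0.029, 0, 0, 0, -0.075, 1],[0.035, -0.027, 0, 0, 0, -0.075, 1],[0.037, -0.024, 0, 0, 0, -0.075, 1],[0.038, -0.021, 0, 0, 0, -0.075, 1],
[0.04, -0.018, 0, 0, 0, -0.075, 1],[0.041, -0.015, 0, 0, 0, -0.075, 1],[0.042, -0.012, 0, 0, 0, -0.075, 1],[0.043, -0.009, 0, 0, 0, -0.075, 1],[0.043, -0.006, 0, 0, 0, -0.075, 1],
[0.044, -0.003, 0, 0, 0, -0.075, 1],[0.044, 0.001, 0, 0, 0, -0.075, 1],[0.044, 0.004, 0, 0, 0, -0.075, 1],[0.043, 0.007, 0, 0, 0, -0.075, 1],[0.043, 0.01, 0, 0, 0, -0.075, 1],
[0.042, 0.014, 0, 0, 0, -0.075, 1],[0.041, 0.017, 0, 0, 0, -0.075, 1],[0.039, 0.02, 0, 0, 0, -0.075, 1],[0.038, 0.023, 0, 0, 0, -0.075, 1],[0.036, 0.025, 0, 0, 0, -0.075, 1],
[0.034, 0.028, 0, 0, 0, -0.075, 1],[0.032, 0.03, 0, 0, 0, -0.075, 1],
```

Both views agree: the thick stud is at about (0.566, 0.377) and the thin one at about (0.582, 0.249). The chord path stays clear of the microscope by about 0.24 m.

>>> {"fn": "jog_arm", "kwargs": {
  "motion": [
    [0.03,-0.032,0,0,0,-0.075,1],
    [0.033,-0.029,0,0,0,-0.075,1],
    [0.035,-0.027,0,0,0,-0.075,1],
    [0.037,-0.024,0,0,0,-0.075,1],
    [0.038,-0.021,0,0,0,-0.075,1]
  ],
  "squeeze": 30
}}

```text
time_s: 0.6
ee_pos: [0.2836, -0.3085, 0.2052]
eef_rot: [-3.141, -0.0, 0.748]
force: [0.1, 1.2, 0.4]
grip_width: 0.0939
grip_force: 0.0
```

>>> {"fn": "jog_arm", "kwargs": {
  "motion": [
    [0.04,-0.018,0,0,0,-0.075,1],
    [0.041,-0.015,0,0,0,-0.075,1],
    [0.042,-0.012,0,0,0,-0.075,1],
    [0.043,-0.009,0,0,0,-0.075,1],
    [0.043,-0.006,0,0,0,-0.075,1]
  ]
}}

```text
time_s: 1.1
ee_pos: [0.3681, -0.1069, 0.2055]
eef_rot: [3.141, -0.0, 1.123]
force: [0.3, -0.7, 0.5]
grip_width: 0.0942
grip_force: 0.0
```

>>> {"fn": "jog_arm", "kwargs": {
  "motion": [
    [0.044,-0.003,0,0,0,-0.075,1],
    [0.044,0.001,0,0,0,-0.075,1],
    [0.044,0.004,0,0,0,-0.075,1],
    [0.043,0.007,0,0,0,-0.075,1],
    [0.043,0.01,0,0,0,-0.075,1]
  ]
}}

```text
time_s: 1.6
ee_pos: [0.4513, 0.0969, 0.2053]
eef_rot: [-3.142, 0.0, 1.498]
force: [1.6, -0.7, 0.9]
grip_width: 0.0938
grip_force: 0.0
```

>>> {"fn": "jog_arm", "kwargs": {
  "motion": [
    [0.042,0.014,0,0,0,-0.075,1],
    [0.041,0.017,0,0,0,-0.075,1],
    [0.039,0.02,0,0,0,-0.075,1],
    [0.038,0.023,0,0,0,-0.075,1],
    [0.036,0.025,0,0,0,-0.075,1]
  ]
}}

```text
time_s: 2.1
ee_pos: [0.5361, 0.3005, 0.205]
eef_rot: [-3.141, 0.0, 1.873]
force: [0.4, -0.5, 0.1]
grip_width: 0.0939
grip_force: 0.0
```

>>> {"fn": "jog_arm", "kwargs": {
  "motion": [
    [0.034,0.028,0,0,0,-0.075,1],
    [0.032,0.03,0,0,0,-0.075,1],
    [0,0,0,0,0,0,1],
    [0,0,0,0,0,0,1]
  ]
}}

```text
time_s: 2.5
ee_pos: [0.5685, 0.3806, 0.204]
eef_rot: [-3.14, 0.0, 2.02]
force: [0.3, 0.1, -0.2]
grip_width: 0.0937
grip_force: 0.0
```

Run:
```python
from h import *
import pickle
m=ctrl.camera_model("wrist");o=ctrl.get_obs();a=ctrl.camera("wrist")
pickle.dump(m,open("w.pkl","wb"))
cv2.imwrite("pics/w.png",a[:,:,::-1]);print(o["ee_pos"],o["eef_rot"],o["qpos"],proj(m,[.567,.377,.084]),proj(m,[.582,.249,.084]))
```

```text
[0.56845503 0.38060612 0.20399233] [-3.13955686e+00  2.69471589e-04  2.02034512e+00] [ 5.36502854e-01  6.13273187e-01  1.07591565e+00 -9.22791290e-05
  1.45445533e+00  8.69651366e-02] [255.87509157 182.38939649] [220.51848616 281.91313524]
```

View pics/w.png

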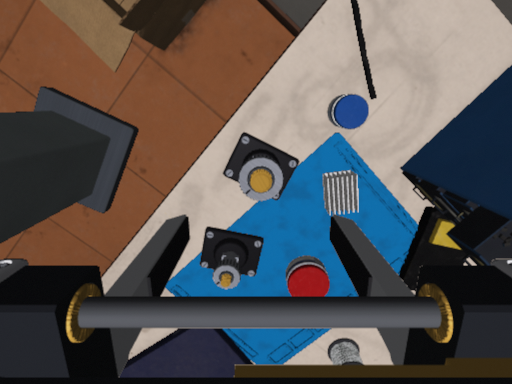

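Wrist view: brass top of the thick stud at about (260,180), with the larger ring around it. The thin stud is at (227,278). The fingers at (160,270) and (365,270) close along image x.

Run:
```python
from h import *
import pickle
m=pickle.load(open("w.pkl","rb"));a=cv2.imread("pics/w.png")
h=cv2.cvtColor(a,cv2.COLOR_BGR2HSV);k=cv2.inRange(h,(15,110,90),(32,255,255));k[:140]=0;k[230:]=0;k[:,:220]=0;k[:,300:]=0
n,l,s,c=cv2.connectedComponentsWithStats(k)
i=1+np.argmax(s[1:,4]);print(s[i],c[i])
f=m["intrinsics"][0,0]
p=ray(m,c[i],.083);print(p)
d=p-np.array([.56846,.38061,.204]);y=2.0203
print("tool shift",d[0]*np.cos(y)+d[1]*np.sin(y),d[0]*np.sin(y)-d[1]*np.cos(y))
u=s[i];print("dia",np.linalg.norm(ray(m,(u[0],c[i][1]),.084)-ray(m,(u[0]+u[2],c[i][1]),.084)))
```

```text
[250 169  22  24 419] [260.5823389  180.36038186]
[0.57065968 0.38095605 0.083     ]
tool shift -0.0006441239396756264 0.0021315387656820326
dia 0.023389175101876374
```

Brass diameter measures 23.4 mm, against 24 mm expected, and the tool is centred within about 2 mm. Descending now.

>>> {"fn": "jog_arm", "kwargs": {
  "motion": [
    [0,0.001,0.035,0,0,0,1],
    [0,0,0.035,0,0,0,1],
    [0,0,0.035,0,0,0,1],
    [0,0,0.035,0,0,0,1],
    [0,0,0.02,0,0,0,1]
  ]
}}

```text
time_s: 3.05
ee_pos: [0.5689, 0.3788, 0.0433]
eef_rot: [-3.139, 0.0, 2.018]
force: [0.2, -0.8, 0.1]
grip_width: 0.0938
grip_force: 0.0
```

>>> {"fn": "jog_arm", "kwargs": {
  "motion": [
    [0,0,0,0,0,0,0.2],
    [0,0,0,0,0,0,0.0],
    [0,0,0,0,0,0,-0.2],
    [0,0,0,0,0,0,-0.4],
    [0,0,0,0,0,0,-0.6]
  ]
}}

```text
time_s: 3.55
ee_pos: [0.57, 0.3809, 0.0466]
eef_rot: [3.14, -0.0, 2.02]
force: [0.1, 1.1, 0.8]
grip_width: 0.0573
grip_force: 0.0
```

>>> {"fn": "jog_arm", "kwargs": {
  "motion": [
    [0,0,0,0,0,0,-1],
    [0,0,0,0,0,0,-1],
    [0,0,0,0,0,0,-1]
  ]
}}

```text
time_s: 3.85
ee_pos: [0.5699, 0.3808, 0.0458]
eef_rot: [3.141, -0.0, 2.02]
force: [0.5, 0.7, 2.2]
grip_width: 0.0456
grip_force: 30.0
```

Closed on 45.6 mm where I expected about 50, so I'm checking the grasp by camera.

Run:
```python
from h import *
m=ctrl.camera_model("wrist");a=ctrl.camera("wrist");s=ctrl.camera("scene")
cv2.imwrite("pics/w2.png",np.hstack([a[::,:,::-1][100:,80:432],cv2.resize(s[160:280,170:320,::-1],(355,284))]))
cv2.imwrite("pics/w2f.png",a[:,:,::-1])
o=ctrl.get_obs();print(o["grip_width"],o["moment"],proj(m,[.569,.379,.084]),proj(m,[.5699,.3808,.084]))
```

```text
0.045475938515010486 [ 0.03423126 -0.21720168 -0.08257464] [254.90193072 256.99118944] [257.84358386 254.94895529]
```

View pics/w2.png

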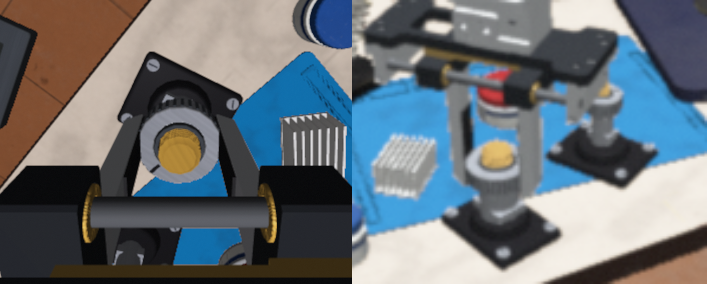

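The wrist view has the stud at about (260,255), within about 2 mm of the tool axis. The ring sits between the pads, and its dark line is at lower left. The grasp is centred, so I'll turn clockwise, which is +rz.

>>> {"fn": "jog_arm", "kwargs": {
  "motion": [
    [0,0,0.0003,0,0,0.1,-1],
    [0,0,0.0003,0,0,0.1,-1],
    [0,0,0.0003,0,0,0.1,-1],
    [0,0,0.0003,0,0,0.1,-1],
    [0,0,0,0,0,0,-1]
  ]
}}

```text
time_s: 4.45
ee_pos: [0.5702, 0.3809, 0.0445]
eef_rot: [3.14, -0.001, 1.618]
force: [4.8, 1.1, 1.6]
grip_width: 0.0452
grip_force: 30.0
```

Run:
```python
from h import *
m=ctrl.camera_model("wrist");a=ctrl.camera("wrist")
b=cv2.imread("pics/w2f.png")
cv2.imwrite("pics/w3.png",np.hstack([cv2.resize(i[190:310,190:330],(400,343),interpolation=2) for i in(b,a[:,:,::-1])]))
o=ctrl.get_obs();print(o["grip_width"],o["moment"],o["force"],o["qpos"][5])
```

```text
0.04574416615140086 [ 0.32642113 -1.03259181 -0.08520093] [ 4.92243909  2.65927695 -0.43736155] 0.48464116106476796
```

View pics/w3.png

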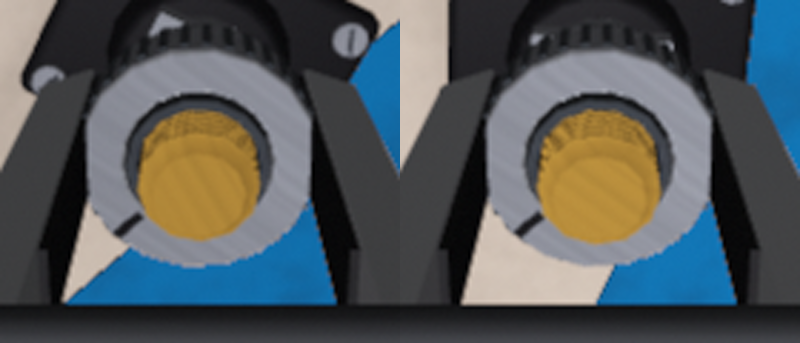

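In both crops the line stays fixed in the wrist view at lower left while the foot rotates behind it, so the ring follows the gripper. Continuing.

>>> {"fn": "jog_arm", "kwargs": {
  "motion": [
    [0,0,0.0003,0,0,0.1,-1],
    [0,0,0.0003,0,0,0.1,-1],
    [0,0,0.0003,0,0,0.1,-1],
    [0,0,0.0003,0,0,0.1,-1],
    [0,0,0.0003,0,0,0.1,-1]
  ]
}}

```text
time_s: 5.0
ee_pos: [0.5707, 0.3808, 0.043]
eef_rot: [3.14, -0.002, 1.119]
force: [9.1, 1.8, -1.8]
grip_width: 0.0455
grip_force: 30.0
```

>>> {"fn": "jog_arm", "kwargs": {
  "motion": [
    [0,0,0.0003,0,0,0.1,-1],
    [0,0,0.0003,0,0,0.1,-1],
    [0,0,0.0003,0,0,0.1,-1],
    [0,0,0,0,0,0,-1]
  ]
}}

```text
time_s: 5.4
ee_pos: [0.571, 0.3806, 0.0421]
eef_rot: [3.14, -0.002, 0.819]
force: [10.1, 1.7, -2.1]
grip_width: 0.0454
grip_force: 30.0
```

Run:
```python
from h import *
a=ctrl.camera("wrist")
b=cv2.imread("pics/w2f.png")
cv2.imwrite("pics/w4.png",np.hstack([cv2.resize(i[190:310,190:330],(400,343),interpolation=2) for i in(b,a[:,:,::-1])]))
o=ctrl.get_obs();print(o["grip_width"],o["moment"],o["force"],o["qpos"][5])
```

```text
0.04576503858771724 [ 0.24381907 -1.95356908 -0.0769187 ] [10.50536222  1.56986171 -2.21910019] 1.2841970254833304
```

View pics/w4.png

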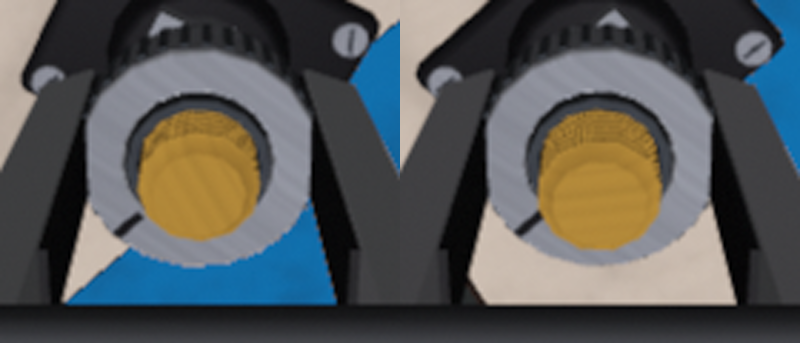

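The line is still fixed in the wrist view after 1.2 rad, so there's no slip and the stop hasn't been reached.

>>> {"fn": "jog_arm", "kwargs": {
  "motion": [
    [0,0,0.0003,0,0,0.1,-1],
    [0,0,0.0003,0,0,0.1,-1],
    [0,0,0,0,0,0.1,-1],
    [0,0,0,0,0,0.1,-1],
    [0,0,0,0,0,0,-1]
  ]
}}

```text
time_s: 5.95
ee_pos: [0.5707, 0.3801, 0.042]
eef_rot: [3.14, -0.002, 0.42]
force: [6.1, -4.5, 4.2]
grip_width: 0.0466
grip_force: 30.0
```

Run:
```python
from h import *
a=ctrl.camera("wrist")
b=cv2.imread("pics/w2f.png")
cv2.imwrite("pics/w5.png",np.hstack([cv2.resize(i[190:310,190:330],(400,343),interpolation=2) for i in(b,a[:,:,::-1])]))
o=ctrl.get_obs();print(o["grip_width"],o["moment"],o["force"],o["qpos"][5])
```

```text
0.046471852700552554 [-0.77365442 -1.01390377  0.55037795] [ 5.50649915 -2.32749244  5.07074058] 1.683492461156828
```

View pics/w5.png

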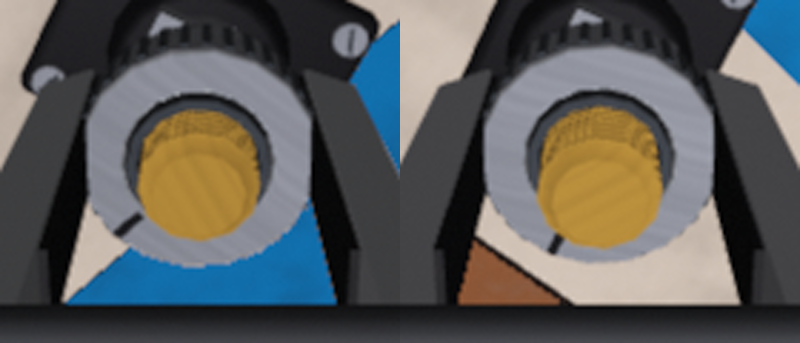

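The line has now slipped in the grip, from about (128,224) to (156,243) in the crop, and the moment has jumped to 0.55 N m. The ring is seated, so I'll release and retreat.

>>> {"fn": "jog_arm", "kwargs": {
  "motion": [
    [0,0,0,0,0,0,0.2],
    [0,0,0,0,0,0,1],
    [0,0,0,0,0,0,1],
    [0,0,0,0,0,0,1],
    [0,0,0,0,0,0,1]
  ]
}}

```text
time_s: 6.5
ee_pos: [0.5696, 0.3807, 0.0411]
eef_rot: [-3.142, 0.0, 0.42]
force: [-0.0, -0.3, -0.1]
grip_width: 0.0836
grip_force: 0.0
```

>>> {"fn": "jog_arm", "kwargs": {
  "motion": [
    [0,0,-0.02,0,0,0,1],
    [0,0,-0.035,0,0,0,1],
    [0,0,-0.035,0,0,0,1],
    [0,0,-0.02,0,0,0,1],
    [0,0,0,0,0,0,1]
  ]
}}

```text
time_s: 7.0
ee_pos: [0.5706, 0.3814, 0.1548]
eef_rot: [-3.141, -0.005, 0.42]
force: [-0.2, -0.8, -0.1]
grip_width: 0.094
grip_force: 0.0
```

Run:
```python
from h import *
a=ctrl.camera("wrist");s=ctrl.camera("scene")
cv2.imwrite("pics/e.png",np.hstack([cv2.resize(a[100:340,120:400,::-1],(400,343)),cv2.resize(s[170:280,180:308,::-1],(399,343))]))
o=ctrl.get_obs();print(o["grip_width"],o["force"],o["ee_pos"],np.abs(o["joint_vel"]).max())
```

```text
0.09392691818132862 [-0.44407629 -0.12820133 -0.42804197] [0.56946099 0.38062115 0.15052948] 0.024348352977022963
```

View pics/e.png

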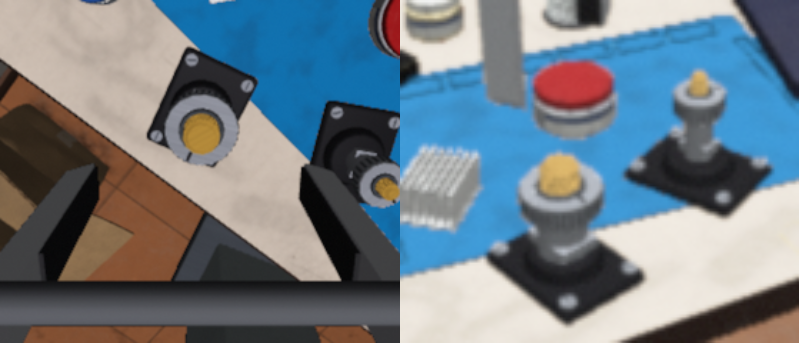

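The ring is clear of the gripper and its line is where it was at the stop. The thin stud's ring is untouched.

```bash
python3 -c "
from station import ctrl
print(ctrl.hand_in())"
```

```text
the job is handed in; nothing more can be done
None
```

I screwed the larger ring gauge clockwise until it seated and the gripper slipped on it, then released it. The thin stud's ring was not touched, and the job was handed in at about 7 s; no verdict came back.

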